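# Bring the open jar round and put its lid on

### The arm

A 6-joint arm with a two-finger parallel gripper is mounted at the origin on the work surface. World frame = base frame: x ahead of the robot, y to its left, z up, the work surface at z = 0. Lengths are in mm, angles in degrees, forces in N, time in s.
With the tool pointing down it reaches from about 325 to 850 mm from the base axis. Payload 4.4 kg.
Tool frame: the origin (TCP) lies midway between the tips of the shut fingers; the grasp point (between the pads) lies 19 mm behind it (ctrl.pinch_z is the distance from the TCP to the grasp point, in mm); z points along the fingers, y is the line along which they close (so a half turn about z gives the same grasp; the last joint's range is limited). The gripper opens to 94 mm and grips with 3 to 60 N. Pads are 16 mm wide; open, the fingers measure 119 mm over their backs; the gripper's body (75 mm by 177 mm) begins 78 mm behind the grasp point.
Start: joints at [-80.93, 11.837, 88.321, -0, 79.842, -8.623], TCP at [174.739, -547.808, 205.447] pointing down, gripper open.
Joint ranges: [-156.59, 156.59], [-49.26, 127.26], [12.9, 141.05], [-63.56, 243.56], [4.71, 150.69], [-161.64, 161.64]. Speed limits (degrees/s): [159.86, 159.86, 180, 180, 180, 180].

### API

Orientations are given as [roll, pitch, yaw] about the fixed x, y, z axes, in that order (R = Rz(yaw) Ry(pitch) Rx(roll)).
In Python, from rig import get_state, viewer, ctrl, nets gives the robot as it stands. The module is installed in compiled form; this text tells all that it offers.
- The arm moves only by the tool drive_tool, never from a script. Its argument "motion" is text: rows parted by semicolons, each of 6 numbers parted by spaces: the shift along the world's x, y, z in mm, then the turn, a rotation vector about the world's x, y, z in degrees. In form: x y z rx ry rz; .... A call has 1 to 20 rows; each row is the pose to reach, as a shift and turn from the pose commanded when the call began; what a row does not reach only later rows make up. A row lasts 1/8 s, in which the tool goes at most 62.5 mm and 10.7 degrees, less where a joint would pass 70% of its speed; a pose out of reach is approached as far as the arm can. A call with a gripper value outside its range is refused whole. "jaw" is the closure, from -1 (fully open) to 1 (shut), set as the call begins (left out, the last holds). The fingers move at their own pace and stop on an object; "force" is the grip in N (left out, the last holds). Time passes only in rows, so rows that repeat a pose let the fingers close. It gives the time, the measured TCP pose, the force, the opening and the grip force at its end, in the units of the state.
- get_state(): the state, without advancing time (a new reading comes with each control period).
- viewer.camera(name): name is "side" or "top" or "wrist"; returns a dict with "image" (384x512x3 uint8, blue, green, red), "depth" (384x512 float32, mm along the optical axis (not along the pixel's ray), 0 where there is no reading), "intrinsics" (3x3 intrinsics, pixels), "rvec" (rotation vector, rad) and "tvec" (3), from world to camera coordinates, as OpenCV has them; the wrist camera has in their place "T_tool_cam" (4x4, takes a point from camera to tool coordinates, whose origin is the TCP and whose axes are the flange's). Camera axes: x right, y down, z forward; pixel columns grow to the right and rows downward; lengths in mm; the calibration is good to about 2 mm. A picture is of the moment at which its call begins: read the wrist's pose just before it.
- ctrl.job_done(): hands the job in; it is judged then, once.
Trained networks look in the newest picture that a camera, given by its name, has taken for a name from the list of things; names that differ only in an ending like _2 or _b are one class to them, and where a whole thing is asked for, a point or a joint stands for the part that bears it (a point fixed in the world has none). Each returns a list of dicts, best first, with "p" (0 to 1); they miss things now and then, are a little off and sometimes report something else, mostly with a low value. They report only what shows in the picture. A call takes as long as a camera call. They do not tell look-alikes from the thing itself.
- nets.spot_in(camera, thing): "extent" ([left, top, right, bottom] in pixels, round what is visible of it).
- nets.outline_of(camera, thing): "mask" (384x512 bool, what is visible of it) and "extent" ([left, top, right, bottom] in pixels, round what is visible of it).
- nets.place_of(camera, thing): "centre" ([column, row] in pixels: a listed point, or the origin of a listed thing).
The state is a dict: "clock": time; "joint_positions": joint angles; "qvel": joint speeds; "effort": joint torques, N m; "tool_pos": TCP position; "tool_rot": TCP orientation; "force": force on the tool from outside, world axes, zero at the start; "moment": the same for the moment, N m; "opening": finger opening in mm; "grasp_force": force on a finger pad.
Only numpy, scipy, OpenCV 4.12 (cv2) and the standard library are available. Lean on these libraries where they do the work, as an engineer would, in place of code of your own. Each camera call takes 0.05 s, during which the arm holds its last target. There are 200 camera calls.

### The job

On the coffee table's lazy susan, gently turn the board by pushing on its rim, without touching the jars, until the jar that has no lid stands right at the front, over the tongue of the foot. Then pick up the loose lid and set it on that jar, fully home, so that the jar stays at the front. Press and push lightly and leave the mug and the two remotes where they are.

Things in the scene. Friction and masses are not known exactly. Their poses are not given: they have to be found in the camera images.
- foot: fixed wooden foot of the lazy susan: disc 210 mm across, 12 mm high, with a flat tongue 40 mm wide, 12 mm high, that sticks out along the foot's own -x axis to 225 mm from the centre (60 mm beyond the board). The tongue marks the front. Origin: centre of the underside, on the turning axis, z up. Turned by up to 0.4 rad
- front_spot (a point): point 66 mm from the turning axis straight above the middle line of the tongue, 93 mm above the foot's origin. The open jar's mouth must come here (seen from above)
- board: dark wooden round board, 330 mm across, 14 mm thick, no lip or handle, free band 65 mm wide outside the jars. Turns endlessly both ways about the vertical; stiff bearing (0.75 N m friction), so it moves only while pushed (about 5 N along the rim) and stays where left. Origin on the axis, 30 mm above the foot's origin; z up
- hub (a point): centre of the board's top, 54 mm above the foot's origin. The board is warped: tilted 3 degrees to its axis, so the rim's top runs 8 mm up and 8 mm down as it turns; which part is high is not told. The soft bearing lets it sink 1 mm per 3.5 N pressed. Fingertips slip if pressed too lightly: 12 to 15 N downward at 150 mm from the axis drags it; over 20 N is too rough
- jar_open: white ceramic jar without a lid, open at the top, 66 mm diameter, 45 mm high, wall 4 mm, inside diameter 58 mm; it is let into the board and fixed upright and turns with it, 66 mm from the axis. Origin: centre of its underside
- mouth (a point): centre of the open jar's mouth, level with its rim, 45 mm above the jar's origin
- jar_b: same jar, closed by a wooden lid with a knob (78 mm high in all), fixed to the board 120 degrees from the open one. Do not touch. Origin: centre of its underside
- jar_c: third jar, closed, as jar_b, 120 degrees the other way. Do not touch. Origin: centre of its underside
- lid: loose round wooden lid, 70 g, lying knob up on the table beside the lazy susan, left or right. From below: plug of 53.4 mm diameter, 9 mm high, that goes into the jar's mouth; disc of 70 mm diameter, 7 mm thick, that comes to lie on the jar's rim; knob of 22 mm diameter, 26 mm high. 42 mm high in all. Origin: centre of the plug's underside (9 mm below the mouth's plane when fully home); z up
- mug: blue ceramic mug, 80 mm diameter, 92 mm high, on the side where the lid is not; bystander. Origin: centre of its underside
- remote_long: black remote control 190 x 48 x 18 mm, lying farther out on the left; bystander. Origin: centre of its underside
- remote_short: black remote control 130 x 44 x 18 mm, lying farther out on the right; bystander. Origin: centre of its underside
Things that resemble listed ones, but are neither listed nor needed, are in the scene too. What is meant by the lid is not yellow, and is the larger of those in its own colour.

How it is judged (in metres and radians):
On the way, in this order (a step that is already met when the one before it is completed fails the run):
1. the open jar stands at the front, over the tongue, the board at rest and let go, and the lid not yet taken (horizontal distance between mouth and front_spot below 0.012 m and angular speed of board below 0.1 rad/s and contact force between the fingers and board below 0.1 N and distance of lid from where it was at the start of the episode below 0.03 m), for 0.2 s.
2. the lid lies fully home on the open jar (z of lid in the frame of mouth below -0.0065 m and horizontal distance between lid and mouth below 0.006 m and angle between lid's own z axis and vertical below 0.06 rad), for 0.2 s.
At the end, for the whole second after the job is handed in: The open jar stands at the front (its mouth within 12 mm of the front spot, seen from above), the lid lies on it fully home (plug inside the mouth, its underside at least 6.5 mm below the rim, level within 0.06 rad, centred within 6 mm), board and lid at rest and let go (all of step 2 and horizontal distance between mouth and front_spot below 0.012 m and z of lid in the frame of mouth above -0.0125 m and linear speed of lid below 0.02 m/s and angular speed of board below 0.05 rad/s); the robot touches nothing.
It fails at once if the robot presses or pushes the board or a jar with more than 20 N (contact force between any of the fingers, the arm and board above 20 N).
It fails at once if the robot touches a jar (more than 2 N) (contact force between any of the fingers, the arm and jar_open above 2 N or contact force between any of the fingers, the arm and jar_b above 2 N or contact force between any of the fingers, the arm and jar_c above 2 N).
It fails at once if the lid is pressed or dropped on the jar with more than 25 N (contact force between lid and board above 25 N).
It fails at once if the mug or a remote is moved by more than 20 mm (distance of any of mug, remote_long, remote_short from where it was at the start of the episode above 0.02 m).
It also fails if it takes over 72 s, if anything falls off the work surface, if the arm or the gripper's body presses on something with over 40 N, if the wrist force passes 120 N, or if a joint passes its speed limit or range.

## Working session

There is one attempt and no reset: what is moved stays moved. The work goes in short steps, Python scripts to look and compute and a tool call to move; the robot and the scene stay as the last step left them, time stands still between calls to the robot, and variables do not carry over. Pictures are saved under pics/ and viewed, at most 10 in all, crops included, and the job is handed in when it is done.

Besides the shell and the picture viewer there is one more tool, called after "Call:" by a JSON object that holds its "method" and its "body", one argument or row to a line. drive_tool: Moves the arm, as the interface text tells. Its arguments: {"type":"object","properties":{"motion":{"type":"string"},"jaw":{"type":"number"},"force":{"type":"number"}},"required":["motion"]}

```bash
mkdir -p pics; cat > h.py <<'E'
import numpy as np, cv2
from rig import get_state, viewer, ctrl, nets
def cam(n,save=None):
    s=get_state(); c=viewer.camera(n)
    K=np.array(c["intrinsics"],float)
    if n=="wrist":
        R=cv2.Rodrigues
        from scipy.spatial.transform import Rotation as Ro
        T=np.eye(4); T[:3,:3]=Ro.from_euler('xyz',s["tool_rot"],degrees=True).as_matrix(); T[:3,3]=s["tool_pos"]
        W=T@np.array(c["T_tool_cam"])
    else:
        E=np.eye(4); E[:3,:3]=cv2.Rodrigues(np.array(c["rvec"],float))[0]; E[:3,3]=np.ravel(c["tvec"])
        W=np.linalg.inv(E)
    c["K"],c["W"]=K,W
    if save: cv2.imwrite("pics/"+save,c["image"])
    return c
def onplane(c,u,v,z):
    d=c["W"][:3,:3]@np.linalg.solve(c["K"],[u,v,1.]); o=c["W"][:3,3]
    return o+d*(z-o[2])/d[2]
def bydepth(c,u,v):
    D=c["depth"]; z=D[int(round(v)),int(round(u))]
    return c["W"][:3,:3]@(np.linalg.solve(c["K"],[u,v,1.])*z)+c["W"][:3,3]
def cloud(c):
    D=c["depth"]; v,u=np.mgrid[:D.shape[0],:D.shape[1]]
    p=np.linalg.inv(c["K"])@np.stack([u.ravel(),v.ravel(),np.ones(u.size)])*D.ravel()
    P=(c["W"][:3,:3]@p).T+c["W"][:3,3]; P[D.ravel()==0]=np.nan
    return P.reshape(*D.shape,3)
E
python3 - <<'E'
from h import *
np.set_printoptions(precision=1,suppress=True)
print(get_state())
for n in ("top","side"):
    c=cam(n,n+"0.png"); print(n,c["W"])
    for t in ("foot","front_spot","hub","mouth","jar_open","jar_b","lid","mug","remote_long"):
        for r in nets.place_of(n,t): 
            u,v=r["centre"]; print(n,t,round(r["p"],2),np.array(r["centre"]),bydepth(c,u,v) if 0<=u<511 and 0<=v<383 else '')
a=cv2.imread("pics/top0.png");b=cv2.imread("pics/side0.png")
cv2.imwrite("pics/both0.png",cv2.resize(np.hstack([a,b]),(800,300)))
E
```

```text
{'clock': 0.0, 'joint_positions': array([-80.9,  11.9,  88.4,  -0. ,  79.8,  -8.6]), 'qvel': array([-0. ,  0. , -0. , -0. , -0. ,  0.1]), 'effort': array([ -0. , -37.1, -28.1,   0.1,   0. ,  -0. ]), 'tool_pos': array([ 174.6, -547. ,  204.3]), 'tool_rot': array([-179.9,   -0. ,   17.7]), 'force': array([0.2, 0.4, 0. ]), 'moment': array([ 0., -0.,  0.]), 'grasp_force': 0.0, 'opening': 94.03878723689357}
top [[   0.    -1.     0.1  370.7]
 [  -1.    -0.    -0.    18.7]
 [   0.    -0.1   -1.  1291.8]
 [   0.     0.     0.     1. ]]
top foot 0.56 [263.7 155.9] [593.6 -21.8  53.4]
top front_spot 0.79 [267.8 176.7] [534.8 -30.4  98.2]
top hub 0.64 [264.8 155.8] [594.4 -24.7  50.9]
top mouth 0.8 [236.8 150. ] [607.2  45.8  58.2]
top jar_open 0.58 [239.9 148.5] [611.1  38.1  58.3]
top jar_b 0.8 [282.2 133.2] [641.8 -65.2  98.8]
top jar_b 0.73 [273.7 176.2] [532.6 -43.3 123.6]
top lid 0.83 [120. 267.] [314.8 331.6  43.5]
top lid 0.75 [115.5 224.8] [419.7 352.8  18.2]
top lid 0.74 [126.1 189.7] [510.2 330.3  12.2]
top mug 0.87 [390.  205.9] [ 466.6 -326.2   92.8]
top remote_long 0.6 [106.  140
[... 159 characters left out ...]
.6   -0.8 1086.2]
 [   0.     0.     0.     1. ]]
side foot 0.94 [227. 196.] [573.8   1.3  52.9]
side front_spot 0.98 [240.7 186.6] [537.9 -23.2  98.4]
side hub 0.56 [224.1 189.3] [598.1 -16.5  52.6]
side mouth 0.71 [213.2 194.4] [611.2  23.9  57.7]
side jar_open 0.64 [208.7 200.1] [591.7  70.   88.9]
side jar_b 0.77 [218.9 177.6] [633.1 -36.8  68.4]
side jar_b 0.58 [242.6 192.5] [526.7 -17.4  83.3]
side jar_b 0.4 [241.9 185.9] [535.5 -26.4 100.2]
side lid 0.83 [193.2 324.7] [407.9 384.2  18. ]
side lid 0.82 [234.4 330.5] [304.  344.6  42.1]
side lid 0.5 [176.9 289.6] [511.  328.3  11.9]
side mug 0.9 [308.5 156.9] [ 456.1 -329.1   24.3]
side remote_long 0.96 [129.  285.1] [624.9 395.5  21.7]
```

View pics/top0.png

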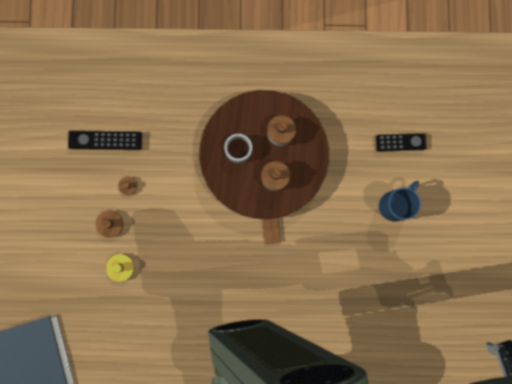

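View pics/side0.png

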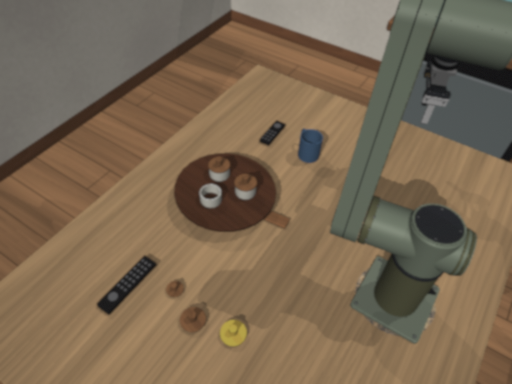

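The top view shows the board at (264,155), the tongue running to (274,240), the open jar at (238,148), the large brown lid at (110,223), the small brown one at (128,186) and the yellow one at (120,267). The side view agrees. Next I measure these.

```bash
cat > m.py <<'E'
from h import *
np.set_printoptions(precision=1,suppress=True)
def circ(p):
    A=np.c_[2*p,np.ones(len(p))]; s=np.linalg.lstsq(A,(p**2).sum(1),rcond=None)[0]
    return s[:2],np.sqrt(s[2]+s[:2]@s[:2])
def hullc(p): 
    (x,y),r=cv2.minEnclosingCircle(p.astype(np.float32)); return np.array([x,y]),r
def jar(c,P,C):
    # white rim pixels
    im=c["image"].astype(int); w=(im.min(2)>130)&(im.max(2)-im.min(2)<40)&(np.hypot(*(P[...,:2]-C).transpose(2,0,1))<110)&(P[...,2]>85)&(P[...,2]<112)
    q=P[w]; return q
E
python3 - <<'E'
from m import *
c=cam("top"); P=cloud(c); z=P[...,2]
r=np.hypot(P[...,0]-594,P[...,1]+22)
tab=P[(np.abs(P[...,0]-450)<100)&(np.abs(P[...,1]-200)<40)]; print("table z",np.median(tab[:,2]))
b=(r<190)&(z>36)&(z<70)
n,l,st,ce=cv2.connectedComponentsWithStats(b.astype(np.uint8)); 
k=1+np.argmax(st[1:,4]); b=l==k
cn,_=cv2.findContours(b.astype(np.uint8),0,1); cn=max(cn,key=cv2.contourArea)[:,0]
h=cv2.convexHull(cn)[:,0]
pts=P[h[:,1],h[:,0]]; g=np.array([onplane(c,u,v,54)[:2] for u,v in h])
C,R=circ(g); print("board",C,R, hullc(g))
q=P[b&(r<155)]; A=np.c_[q[:,:2]-C,np.ones(len(q))]; s=np.linalg.lstsq(A,q[:,2],rcond=None)[0]; print("plane",np.degrees(s[:2]),s[2],np.degrees(np.hypot(*s[:2])),"high dir deg",np.degrees(np.arctan2(s[1],s[0])))
# tongue
t=(np.abs(P[...,0]-410)<60)&(np.abs(P[...,1]+45)<50)&(z>6)&(z<25)
q=P[t]; print("tongue",len(q),q.min(0),q.max(0),q.mean(0)); 
m=q[:,:2].mean(0); d=np.linalg.svd(q[:,:2]-m)[2][0]; print("dir",d,"ang from C",np.degrees(np.arctan2(*(C-m)[::-1])))
# open jar
q=jar(c,P,C); print("jar white",len(q),q.mean(0),hullc(q[:,:2]),circ(q[:,:2]))
o=nets.outline_of("top","jar_open"); 
for x in o: print(x["p"],x["extent"])
for x in nets.outline_of("top","lid"):
    q=P[x["mask"]]; print("lid",round(x["p"],2),x["extent"],hullc(q[(q[:,2]>8)][:,:2]),"top",np.nanmax(q[:,2]), np.nanmedian(q,0), q[q[:,2]>np.nanmax(q[:,2])-8].mean(0))
for nm in("mug","remote_long","remote_short"):
  for x in nets.outline_of("top",nm)[:1]:
    q=P[x["mask"]];print(nm,x["p"],np.nanmean(q,0),np.nanmax(q[:,2]))
E
```

```text
table z -0.21354371260633798
board [600.6 -23. ] 164.23988704731673 (array([600.4, -23.3]), 165.22303771972656)
plane [2.4 1.9] 53.72937753635995 3.0747564879078957 high dir deg 38.46344781482076
tongue 371 [366.2 -89.    6.1] [440.1  -1.8  17.9] [407.8 -43.8  11.3]
dir [-1.  -0.1] ang from C 6.174145043036547
jar white 111 [607.9  40.5  92.5] (array([608.3,  42.1]), 32.55353546142578) (array([608. ,  42.3]), np.float64(30.643426438081573))
0.65 [225.5, 133.5, 256.0, 163.2]
lid 0.85 [106.0, 254.3, 134.3, 285.3] (array([312.7, 339.3]), 34.92777633666992) top 48.82328003350426 [313.4 337.2  16.3] [313.1 338.2  43.3]
lid 0.67 [98.7, 209.5, 125.1, 236.3] (array([422.5, 368.4]), 35.048065185546875) top 48.340058188086005 [423.  365.8  16.2] [421.5 368.7  43.4]
lid 0.51 [116.6, 176.0, 139.4, 195.5] (array([521.4, 326.7]), 24.74996566772461) top 39.874403745700874 [520.  324.8  11.5] [522.3 325.4  34. ]
lid 0.27 [197.8, 90.2, 331.9, 221.1] (array([600.2, -24.4]), 165.130859375) top 131.32071267799893 [598.  -23.1  54.7] [589.7 -55.7 126.1]
mug 0.88 [ 477.7 -367.6   41.1] 96.05495633423266
remote_long 0.59 [638.9 387.8  17.5] 26.42897757401147
remote_short 0.66 [ 640.4 -379.8   16.7] 24.724210460530003
```

Axis is about (600.5, -23). The open jar sits at 83° and the front at 186°, so the board has to turn +103°. I'll drag at radius 150 from 135° to 238°, with the tool turning along with the board.

Call:
{"method": "drive_tool", "body": {
  "motion": "160 315 0 0 0 -31; 160 315 0 0 0 -31; 160 315 0 0 0 -31;160 315 0 0 0 -31;160 315 0 0 0 -31;160 315 0 0 0 -31; 320 631 0 0 0 -62; 320 631 0 0 0 -62; 320 631 0 0 0 -62; 320 631 0 0 0 -62; 320 631 0 0 0 -62; 320 631 0 0 0 -62; 320 631 0 0 0 -62; 320 631 -60 0 0 -62; 320 631 -110 0 0 -62; 320 631 -130 0 0 -62; 320 631 -140 0 0 -62; 320 631 -140 0 0 -62",
  "jaw": 1,
  "force": 20
}}

```text
clock: 3.55
tool_pos: [494.6, 82.6, 65.4]
tool_rot: [180.0, 0.0, -44.4]
force: [-0.7, 0.3, -0.0]
opening: 0.6
grasp_force: 0.0
```

Call:
{"method": "drive_tool", "body": {
  "motion": "0 0 -8 0 0 0; 0 0 -11 0 0 0; 0 0 -13 0 0 0; 0 0 -13 0 0 0"
}}

```text
clock: 4.05
tool_pos: [495.0, 83.2, 52.8]
tool_rot: [-180.0, -0.0, -44.3]
force: [-0.0, 0.4, 2.3]
opening: 0.2
grasp_force: 0.7
```

```bash
python3 - <<'E'
from m import *
s=get_state(); print(s["tool_pos"],s["force"],s["moment"])
c=cam("side","side1.png"); P=cloud(c); C=np.array([600.5,-23])
z=P[...,2]; d=np.hypot(P[...,0]-600.5,P[...,1]+23)
t=(P[...,0]<440)&(P[...,0]>370)&(abs(P[...,1]+45)<45)&(z>6)&(z<20)
q=P[t]; print(len(q),q.min(0),q.max(0))
for lo in range(372,436,8):
    k=q[(q[:,0]>=lo)&(q[:,0]<lo+8)]
    if len(k): print(lo,k.mean(0),k[:,1].min(),k[:,1].max())
q=jar(c,P,C);print("jar",hullc(q[:,:2]),circ(q[:,:2]))
E
```

```text
[495.   83.2  52.8] [-0.   0.4  2.3] [0. 0. 0.]
228 [371.8 -63.4   6. ] [439.9 -17.5  18.1]
372 [376.7 -41.3  11.8] -63.21572912569843 -24.462243910924826
380 [384.2 -42.2  11.4] -62.9948996220171 -17.49256660311903
388 [391.8 -41.3  12.1] -62.58907978666548 -21.699722096054074
396 [399.5 -41.4  12.4] -61.11486070653848 -23.28585039297161
404 [407.8 -42.6  12.1] -63.41927318787168 -22.930348243482285
412 [415.9 -37.9  11.4] -59.29165802985244 -20.3840105449774
420 [423.8 -40.   11.5] -60.1484998748258 -19.019044428112352
428 [431.6 -37.3  11.3] -58.206273988115186 -18.990687626296676
jar (array([641.,   5.]), 35.721439361572266) (array([642.6,   2.8]), np.float64(30.530203405331903))
```

Call:
{"method": "drive_tool", "body": {
  "motion": "0 0 -1.5 0 0 0; 0 0 -3 0 0 0; 0 0 -3 0 0 0"
}}

```text
clock: 4.47
tool_pos: [495.1, 83.4, 50.2]
tool_rot: [-180.0, -0.0, -44.3]
force: [-1.8, 1.3, 6.8]
opening: 0.5
grasp_force: 3.6
```

```bash
python3 -c "
import numpy as np
for a in range(3,52,3): print('%.0f %.0f 0 0 0 %d;'%(150*(np.cos(np.radians(135+a))-np.cos(np.radians(135))),150*(np.sin(np.radians(135+a))-np.sin(np.radians(135))),a),end=' ')
print()
for a in range(3,52,3): print('%.0f %.0f 0 0 0 %d;'%(150*(np.cos(np.radians(186+a))-np.cos(np.radians(186))),150*(np.sin(np.radians(186+a))-np.sin(np.radians(186))),a),end=' ')
"
```

```text
-5 -6 0 0 0 3; -11 -12 0 0 0 6; -15 -18 0 0 0 9; -20 -24 0 0 0 12; -24 -31 0 0 0 15; -28 -38 0 0 0 18; -31 -45 0 0 0 21; -34 -52 0 0 0 24; -37 -60 0 0 0 27; -39 -67 0 0 0 30; -41 -75 0 0 0 33; -42 -83 0 0 0 36; -43 -90 0 0 0 39; -44 -98 0 0 0 42; -44 -106 0 0 0 45; -44 -114 0 0 0 48; -43 -122 0 0 0 51; 
1 -8 0 0 0 3; 2 -16 0 0 0 6; 4 -23 0 0 0 9; 7 -31 0 0 0 12; 9 -38 0 0 0 15; 12 -45 0 0 0 18; 16 -52 0 0 0 21; 19 -59 0 0 0 24; 23 -66 0 0 0 27; 28 -72 0 0 0 30; 33 -79 0 0 0 33; 38 -85 0 0 0 36; 43 -90 0 0 0 39; 49 -96 0 0 0 42; 55 -101 0 0 0 45; 61 -106 0 0 0 48; 67 -110 0 0 0 51;
```

Call:
{"method": "drive_tool", "body": {
  "motion": "0 0 -1 0 0 0; 0 0 -2 0 0 0; 0 0 -2 0 0 0"
}}

```text
clock: 4.85
tool_pos: [495.1, 83.4, 48.8]
tool_rot: [-180.0, -0.0, -44.3]
force: [-3.1, 0.2, 10.4]
opening: 0.6
grasp_force: 5.3
```

Call:
{"method": "drive_tool", "body": {
  "motion": "0 0 -1.7 0 0 0; 0 0 -1.7 0 0 0; 0 0 -1.7 0 0 0"
}}

```text
clock: 5.22
tool_pos: [495.1, 83.5, 47.5]
tool_rot: [-180.0, 0.0, -44.3]
force: [-4.7, 0.4, 12.5]
opening: 0.6
grasp_force: 6.7
```

Pressing with 12.5 N. First a short 15° drag as a test.

Call:
{"method": "drive_tool", "body": {
  "motion": "-5 -6 0 0 0 3; -11 -12 0 0 0 6; -15 -18 0 0 0 9; -20 -24 0 0 0 12; -24 -31 0 0 0 15; -24 -31 0 0 0 15"
}}

```text
clock: 5.98
tool_pos: [474.5, 52.4, 48.2]
tool_rot: [-179.7, -0.4, -29.3]
force: [1.6, 1.8, 8.8]
opening: 0.1
grasp_force: 4.0
```

```bash
cat > jarang.py <<'E'
from m import *
def ang():
    c=cam("top"); P=cloud(c); C=np.array([600.5,-23]); q=jar(c,P,C)
    m,_=hullc(q[:,:2]); print("n",len(q),"jar",m,"r",np.hypot(*(m-C)),"angle",np.degrees(np.arctan2(*(m-C)[::-1]))%360)
    print([(x["p"],onplane(c,*x["centre"],97)) for x in nets.place_of("top","mouth")[:2]])
ang()
E
python3 jarang.py
```

```text
n 115 jar [606.3  42.6] r 65.85619067873009 angle 84.98379453732096
[(0.62, array([607.9,  44.6,  97. ]))]
```

It mostly slipped (1.7° turned), because the surface falls away and the force dropped to 8.8 N. I'll press more firmly.

Call:
{"method": "drive_tool", "body": {
  "motion": "0 0 -1.5 0 0 0; 0 0 -3 0 0 0; 0 0 -3 0 0 0; 0 0 -3 0 0 0"
}}

```text
clock: 6.58
tool_pos: [474.6, 52.5, 45.8]
tool_rot: [-179.8, -0.4, -29.3]
force: [-0.4, 1.8, 14.3]
opening: 0.3
grasp_force: 6.8
```

Call:
{"method": "drive_tool", "body": {
  "motion": "-2.5 -4.6 0 0 0 2; -5 -9 0 0 0 4; -7 -14 0 0 0 6; -9 -19 0 0 0 8; -11 -24 0 0 0 10; -13 -29 0 0 0 12"
}}

```text
clock: 7.32
tool_pos: [461.4, 24.5, 45.7]
tool_rot: [-179.7, -0.4, -17.3]
force: [0.2, 6.5, 14.3]
opening: 0.2
grasp_force: 6.9
```

```bash
python3 jarang.py
```

```text
n 92 jar [593.1  42.2] r 65.63623683559021 angle 96.51410672473298
[(0.78, array([595.1,  41.8,  97. ]))]
```

Good grip now, 11.5° turned for 12° commanded. I continue with the remaining 89°.

```bash
python3 -c "
import numpy as np
for s in(162,207):
  for a in np.arange(2.5,45.1,2.5): print('%.0f %.0f 0 0 0 %.1f;'%(150*(np.cos(np.radians(s+a))-np.cos(np.radians(s))),150*(np.sin(np.radians(s+a))-np.sin(np.radians(s))),a),end=' ')
  print()
"
```

```text
-2 -6 0 0 0 2.5; -3 -13 0 0 0 5.0; -5 -19 0 0 0 7.5; -6 -25 0 0 0 10.0; -7 -32 0 0 0 12.5; -7 -39 0 0 0 15.0; -7 -45 0 0 0 17.5; -7 -52 0 0 0 20.0; -7 -58 0 0 0 22.5; -6 -65 0 0 0 25.0; -5 -71 0 0 0 27.5; -4 -78 0 0 0 30.0; -3 -84 0 0 0 32.5; -1 -90 0 0 0 35.0; 1 -96 0 0 0 37.5; 4 -103 0 0 0 40.0; 6 -109 0 0 0 42.5; 9 -114 0 0 0 45.0; 
3 -6 0 0 0 2.5; 6 -11 0 0 0 5.0; 10 -17 0 0 0 7.5; 14 -22 0 0 0 10.0; 18 -27 0 0 0 12.5; 22 -32 0 0 0 15.0; 27 -37 0 0 0 17.5; 31 -42 0 0 0 20.0; 36 -46 0 0 0 22.5; 41 -50 0 0 0 25.0; 47 -54 0 0 0 27.5; 52 -58 0 0 0 30.0; 58 -61 0 0 0 32.5; 63 -64 0 0 0 35.0; 69 -67 0 0 0 37.5; 75 -70 0 0 0 40.0; 81 -72 0 0 0 42.5; 87 -75 0 0 0 45.0;
```

Call:
{"method": "drive_tool", "body": {
  "motion": "-2 -6 0 0 0 2.5; -3 -13 0 0 0 5.0; -5 -19 0 0 0 7.5; -6 -25 0 0 0 10.0; -7 -32 0 0 0 12.5; -7 -39 0 0 0 15.0; -7 -45 0 0 0 17.5; -7 -52 0 0 0 20.0; -7 -58 0 0 0 22.5; -6 -65 0 0 0 25.0; -5 -71 0 0 0 27.5; -4 -78 0 0 0 30.0"
}}

```text
clock: 8.93
tool_pos: [456.2, -54.1, 45.2]
tool_rot: [-180.0, -0.3, 12.7]
force: [-1.1, 5.8, 14.8]
opening: 0.6
grasp_force: 7.3
```

Call:
{"method": "drive_tool", "body": {
  "motion": "1 -6 0 0 0 2.5; 3 -12 0 0 0 5; 5 -18 0 0 0 7.5; 8 -25 0 0 0 10; 10 -31 0 0 0 12.5; 13 -36 0 0 0 15; 16 -42 0 0 0 17.5; 19 -47 0 0 0 20; 23 -53 0 0 0 22.5; 27 -58 0 0 0 25"
}}

```text
clock: 10.18
tool_pos: [482.6, -112.3, 45.2]
tool_rot: [180.0, -0.2, 37.8]
force: [-2.5, 6.0, 13.8]
opening: 0.3
grasp_force: 7.4
```

```bash
python3 jarang.py
```

```text
n 49 jar [541.3   7.6] r 66.64971889747704 angle 152.6812172158728
[(0.57, array([543.8,   2.2,  97. ]))]
```

Call:
{"method": "drive_tool", "body": {
  "motion": "4 -5 0 0 0 2.5; 8 -10 0 0 0 5; 13 -15 0 0 0 7.5; 17 -20 0 0 0 10; 22 -24 0 0 0 12.5; 27 -28 0 0 0 15; 33 -32 0 0 0 17.5; 38 -36 0 0 0 20; 44 -39 0 0 0 22.5; 49 -42 0 0 0 25"
}}

```text
clock: 11.52
tool_pos: [531.1, -153.8, 45.2]
tool_rot: [180.0, -0.1, 62.8]
force: [-3.3, 5.2, 14.9]
opening: 0.4
grasp_force: 7.2
```

```bash
python3 jarang.py
```

```text
n 75 jar [533.8 -20.2] r 66.78402787997915 angle 177.5680474912805
[(0.73, array([533.6, -13.6,  97. ]))]
```

Call:
{"method": "drive_tool", "body": {
  "motion": "6 -3 0 0 0 2; 10 -5 0 0 0 4; 14 -7 0 0 0 6; 19 -8.5 0 0 0 8; 19 -8.5 0 0 0 8; 19 -8.5 10 0 0 8; 19 -8.5 40 0 0 8; 19 -8.5 100 0 0 8; 19 -148 120 0 0 8; 19 -148 120 0 0 8; 19 -148 120 0 0 8"
}}

```text
clock: 13.0
tool_pos: [548.6, -306.7, 163.3]
tool_rot: [179.9, 0.1, 70.5]
force: [-0.5, 0.3, 0.0]
opening: 0.2
grasp_force: 0.0
```

```bash
python3 jarang.py; python3 - <<'E'
from m import *
print(get_state()["clock"])
c=cam("top","top2.png"); P=cloud(c); q=jar(c,P,np.array([600.5,-23])); print(q[:,2].max(), np.median(q[:,2]))
cv2.imwrite("pics/crop2.png",cv2.resize(c["image"][70:270,180:360],None,fx=3,fy=3))
E
```

```text
n 75 jar [534. -30.] r 66.88746516621168 angle 186.0462690622579
[(0.78, array([537.6, -20.1,  97. ]))]
13.1
98.32410814696323 92.80327864815172
```

View pics/crop2.png

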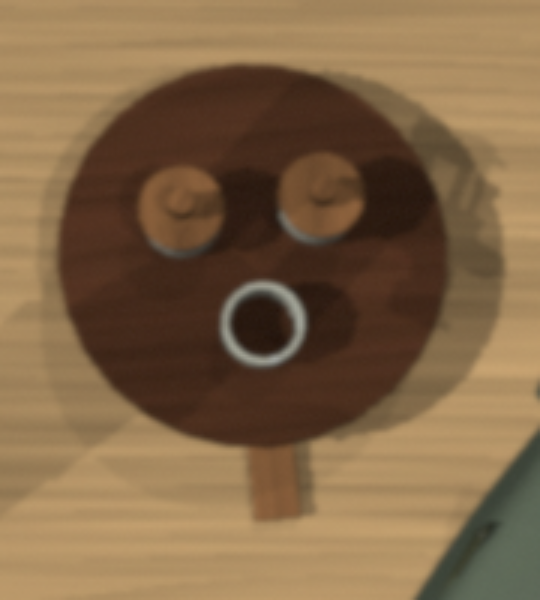

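Picture: the open jar (crop 263,324) lies on the line from the board's centre (253,254) to the tongue (278,520), so it stands at the front at about 186°. Next I go to the lid.

Call:
{"method": "drive_tool", "body": {
  "motion": "-60 330 30 0 0 0; -60 330 30 0 0 0; -60 330 30 0 0 0; -60 330 30 0 0 0; -60 330 30 0 0 0; -60 330 30 0 0 0; -127 675 30 0 0 0; -127 675 30 0 0 0; -127 675 30 0 0 0; -127 675 30 0 0 0; -127 675 30 0 0 0; -127 675 30 0 0 0; -127 675 30 0 0 0; -127 675 30 0 0 0",
  "jaw": -0.28
}}

```text
clock: 14.9
tool_pos: [420.2, 372.0, 191.9]
tool_rot: [-179.9, 0.1, 70.8]
force: [0.4, -0.1, 0.1]
opening: 60.5
grasp_force: 0.0
```

```bash
cat > w.py <<'E'
from m import *
s=get_state(); print(s["clock"],s["tool_pos"],s["tool_rot"],s["opening"],s["force"])
E
python3 - <<'E'
from w import *
c=cam("wrist","wr1.png"); P=cloud(c)
print(c["W"])
for x in nets.place_of("wrist","lid"): print(x["p"],x["centre"],onplane(c,*x["centre"],0))
for x in nets.outline_of("wrist","lid"):
    q=P[x["mask"]]; q=q[np.isfinite(q[:,0])]; print(round(x["p"],2),x["extent"]); 
    for lo,hi in((9,22),(36,50)):
        k=q[(q[:,2]>lo)&(q[:,2]<hi)]
        if len(k)>10: print(lo,len(k),np.median(k[:,2]),hullc(k[:,:2]),k.mean(0))
jar_ok=cam("top"); Pt=cloud(jar_ok)
for x in nets.outline_of("top","lid"):
    q=Pt[x["mask"]]; q=q[np.isfinite(q[:,0])]; k=q[q[:,2]>8]; print("top",x["extent"],hullc(k[:,:2]))
E
```

```text
14.9 [420.2 372.  191.9] [-179.9    0.1   70.8] 60.463294159508465 [ 0.4 -0.1  0.1]
[[  0.9  -0.3  -0.1 448.5]
 [ -0.3  -0.9  -0.3 452.6]
 [ -0.    0.3  -1.  369.6]
 [  0.    0.    0.    1. ]]
0.68 [254.8, 174.8] [423.9 370.5   0. ]
0.64 [341.9, 184.8] [521.1 323.3   0. ]
0.58 [182.5, 220.9] [317.  343.9   0. ]
0.72 [151.8, 201.0, 209.8, 252.7]
9 1452 14.465361745895933 (array([313.1, 340.7]), 34.97700119018555) [314.1 351.1  14.5]
36 225 40.45326202673857 (array([313.4, 340.8]), 10.809896469116211) [313.2 342.3  40.2]
0.71 [323.7, 163.5, 364.6, 202.1]
9 931 9.952580344354828 (array([521.8, 327.8]), 24.651935577392578) [521.1 329.   10.3]
0.57 [223.9, 149.1, 284.1, 205.8]
9 2294 14.459495145542206 (array([423. , 370.3]), 34.815757751464844) [423.7 372.2  14.4]
36 300 40.33359832937509 (array([423.2, 370.3]), 10.91333293914795) [423.2 370.9  40.2]
top [97.9, 210.4, 124.3, 237.9] (array([422.3, 368.9]), 35.079891204833984)
top [107.5, 255.3, 134.3, 284.5] (array([313.9, 339.2]), 35.901336669921875)
top [117.6, 177.1, 136.8, 195.6] (array([521.4, 327. ]), 24.889001846313477)
```

View pics/wr1.png

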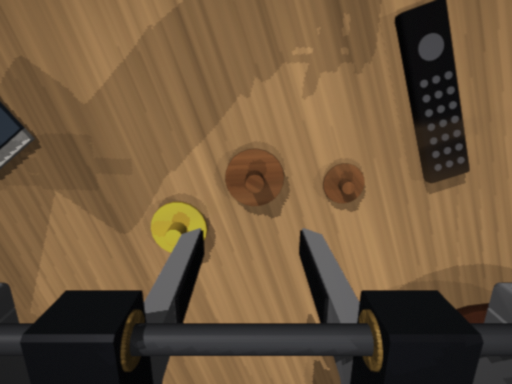

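The wrist view shows the large brown lid centred at (255,178), between the fingers' line. It measures 35 mm disc radius and 11 mm knob radius, at (423, 370). I descend.

Call:
{"method": "drive_tool", "body": {
  "motion": "3 -1.7 -50 0 0 0; 3 -1.7 -100 0 0 0; 3 -1.7 -135 0 0 0; 3 -1.7 -150 0 0 0; 3 -1.7 -160 0 0 0; 3 -1.7 -165 0 0 0; 3 -1.7 -168 0 0 0; 3 -1.7 -168 0 0 0; 3 -1.7 -168 0 0 0"
}}

```text
clock: 16.27
tool_pos: [425.2, 370.8, 25.4]
tool_rot: [180.0, -0.1, 70.7]
force: [0.2, -0.5, -0.2]
opening: 60.0
grasp_force: 0.0
```

Call:
{"method": "drive_tool", "body": {
  "motion": "-1.5 -0.5 -4 0 0 0; -1.5 -0.5 -6.5 0 0 0; -1.5 -0.5 -6.5 0 0 0"
}}

```text
clock: 16.65
tool_pos: [422.8, 369.8, 17.8]
tool_rot: [-180.0, 0.0, 70.7]
force: [-0.6, -0.6, 0.1]
opening: 60.1
grasp_force: 0.0
```

Call:
{"method": "drive_tool", "body": {
  "motion": "0 0 0 0 0 0; 0 0 0 0 0 0; 0 0 0 0 0 0; 0 0 0 0 0 0; 0 0 0 0 0 0; 0 0 0 0 0 0",
  "jaw": 1,
  "force": 20
}}

```text
clock: 17.4
tool_pos: [423.3, 370.0, 18.3]
tool_rot: [180.0, -0.0, 70.7]
force: [-0.3, -0.5, -0.0]
opening: 22.0
grasp_force: 20.0
```

Call:
{"method": "drive_tool", "body": {
  "motion": "0 0 30 0 0 0; 0 0 90 0 0 0; 0 0 150 0 0 0; 50 -220 197 0 0 0; 50 -220 197 0 0 0; 50 -220 197 0 0 0; 50 -220 197 0 0 0; 95 -440 197 0 0 0; 95 -440 197 0 0 0; 95 -440 197 0 0 0; 95 -440 197 0 0 0; 95 -440 197 0 0 0; 95 -440 197 0 0 0"
}}

```text
clock: 19.02
tool_pos: [517.8, -69.3, 214.9]
tool_rot: [-179.9, -0.0, 70.7]
force: [-0.3, 0.2, -1.4]
opening: 21.4
grasp_force: 20.0
```

```bash
python3 - <<'E'
from w import *
c=cam("wrist","wr2.png"); P=cloud(c)
q=P[(np.hypot(P[...,0]-534,P[...,1]+30)<45)&(P[...,2]>88)&(P[...,2]<112)]
print(len(q), hullc(q[:,:2]),circ(q[:,:2]),q[:,2].min(),q[:,2].max(),np.median(q[:,2]))
for x in nets.place_of("wrist","mouth"): print(x["p"],x["centre"],onplane(c,*x["centre"],97))
A=np.c_[q[:,:2]-[534,-30],np.ones(len(q))]; print(np.linalg.lstsq(A,q[:,2],rcond=None)[0])
for n in("top","side"):
    t=cam(n);Q=cloud(t);k=jar(t,Q,np.array([600.5,-23]));
    k=k[np.hypot(k[:,0]-534,k[:,1]+30)<45]
    if len(k)>10:print(n,len(k),hullc(k[:,:2]),circ(k[:,:2]),np.median(k[:,2]))
E
```

```text
19.025 [517.8 -69.3 214.9] [-179.9   -0.    70.7] 21.38413776485137 [-0.3  0.2 -1.4]
863 (array([534.8, -30.2]), 32.983150482177734) (array([534.9, -29.8]), np.float64(30.626719525064075)) 88.01511664902006 93.67253050120144 91.37627436866882
[ 0.   0.  91.3]
side 86 (array([533.5, -27.2]), 35.16590881347656) (array([531.7, -27.7]), np.float64(30.758472482070232)) 91.16468241895757
```

View pics/wr2.png

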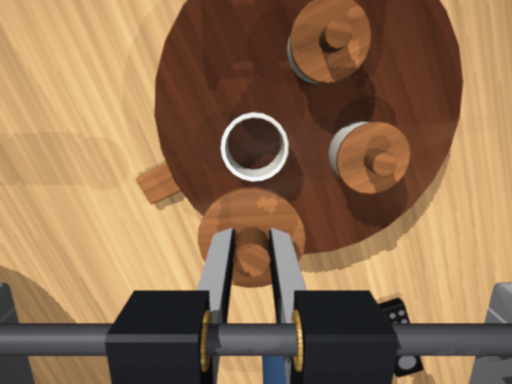

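The wrist view shows the clear open mouth at (255,147), i.e. (534.8, -30.2), level, with the rim near z 93. The held lid hangs upright at (252,237). I move to just above the mouth.

Call:
{"method": "drive_tool", "body": {
  "motion": "17 39.5 -20 0 0 0; 17 39.5 -50 0 0 0; 17 39.5 -75 0 0 0; 17 39.5 -88 0 0 0; 17 39.5 -94 0 0 0; 17 39.5 -95 0 0 0; 17 39.5 -95 0 0 0"
}}

```text
clock: 20.1
tool_pos: [536.0, -30.8, 121.2]
tool_rot: [179.9, -0.0, 70.7]
force: [-0.3, -0.2, -1.2]
opening: 21.6
grasp_force: 20.0
```

```bash
python3 w.py; python3 w.py
```

```text
20.1 [536.  -30.8 121.2] [179.9  -0.   70.7] 21.591230431483392 [-0.3 -0.2 -1.2]
20.1 [536.  -30.8 121.2] [179.9  -0.   70.7] 21.591230431483392 [-0.3 -0.2 -1.2]
```

Call:
{"method": "drive_tool", "body": {
  "motion": "-0.8 0.4 -4 0 0 0; -0.8 0.4 -8 0 0 0; -0.8 0.4 -11 0 0 0; -0.8 0.4 -13 0 0 0; -0.8 0.4 -13 0 0 0"
}}

```text
clock: 20.72
tool_pos: [534.3, -30.1, 107.0]
tool_rot: [-180.0, 0.0, 70.7]
force: [0.8, -1.0, -1.7]
opening: 21.6
grasp_force: 20.0
```

```bash
python3 - <<'E'
from w import *
for i in range(6):
    c=viewer.camera("side"); s=get_state(); print(s["tool_pos"],s["force"],s["moment"])
E
```

```text
20.725 [534.3 -30.1 107. ] [-180.     0.    70.7] 21.632141020978075 [ 0.8 -1.  -1.7]
[534.4 -30.1 107.1] [ 0.1 -1.3 -1.4] [-0. -0.  0.]
[534.5 -30.1 107.3] [-1.1  0.9 -0.4] [-0.1 -0.1 -0. ]
[534.5 -30.1 107.3] [-0.2 -0.2 -0.5] [-0.  -0.1  0. ]
[534.6 -30.1 107.4] [ 1.   0.6 -0.7] [-0. -0.  0.]
[534.6 -30.2 107.4] [-0.7 -0.  -0.4] [-0.1 -0.  -0. ]
[534.6 -30.1 107.4] [0.2 0.6 0.3] [-0. -0. -0.]
```

Call:
{"method": "drive_tool", "body": {
  "motion": "0 0 -1.5 0 0 0; 0 0 -3 0 0 0; 0 0 -4 0 0 0; 0 0 -4 0 0 0"
}}

```text
clock: 21.52
tool_pos: [534.3, -30.1, 103.1]
tool_rot: [-180.0, 0.0, 70.7]
force: [1.2, 0.0, -1.8]
opening: 21.9
grasp_force: 20.0
```

Call:
{"method": "drive_tool", "body": {
  "motion": "0 0 -1 0 0 0; 0 0 -2 0 0 0; 0 0 -2 0 0 0; 0 0 -2 0 0 0"
}}

```text
clock: 22.02
tool_pos: [534.5, -30.1, 101.5]
tool_rot: [180.0, 0.0, 70.7]
force: [-0.9, -0.6, 1.8]
opening: 21.7
grasp_force: 20.0
```

The lid has seated at the expected height (TCP 101.5) with about 3 N. I release.

Call:
{"method": "drive_tool", "body": {
  "motion": "0 0 0 0 0 0; 0 0 0 0 0 0; 0 0 0 0 0 0; 0 0 0 0 0 0; 0 0 15 0 0 0; 0 0 40 0 0 0; 0 0 90 0 0 0; 0 -60 120 0 0 0; 0 -60 120 0 0 0; 0 -60 120 0 0 0",
  "jaw": 0
}}

```text
clock: 23.28
tool_pos: [534.3, -90.1, 221.6]
tool_rot: [180.0, -0.0, 70.6]
force: [-0.9, 0.8, -0.2]
opening: 46.8
grasp_force: 0.0
```

```bash
python3 - <<'E'
from w import *
c=cam("wrist","wr3.png"); P=cloud(c)
d=np.hypot(P[...,0]-534.8,P[...,1]+30.2)
q=P[(d<45)&(P[...,2]>92)&(P[...,2]<108)]; k=P[(d<45)&(P[...,2]>115)&(P[...,2]<135)]
print(hullc(q[:,:2]),np.median(q[:,2]),hullc(k[:,:2]),np.median(k[:,2]))
t=q[q[:,2]>95]; print(np.linalg.lstsq(np.c_[t[:,:2]-[534.8,-30.2],np.ones(len(t))],t[:,2],rcond=None)[0]*[1e3,1e3,1])
E
```

```text
23.275 [534.3 -90.1 221.6] [180.   -0.   70.6] 46.81842256732212 [-0.9  0.8 -0.2]
(array([534.9, -30.2]), 34.906272888183594) 98.27878548829415 (array([534.7, -30.1]), 10.883792877197266) 124.23694093850872
[-0.2 -0.2 98.3]
```

View pics/wr3.png

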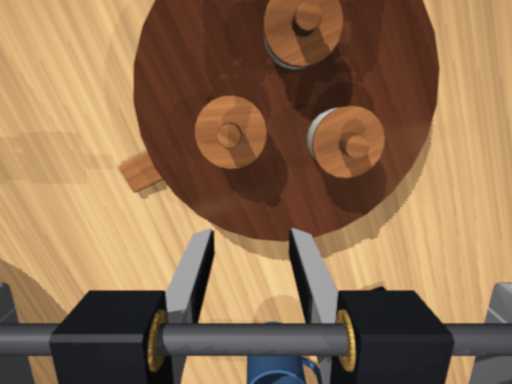

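The lid sits level on the jar at (230,132), in line with the tongue at (140,172). Its disc top is 6.9 mm above the measured rim and it is centred, so it is fully home. I hand in.

```bash
python3 -c "
from rig import ctrl; print(ctrl.job_done())"
```

```text
the job is handed in; nothing more can be done
None
```

I turned the board until the open jar stood at the front over the tongue, set the large brown lid fully home on it, and handed the job in at about 23 s. The call returned no verdict, but my last wrist picture showed the lid level and centred.

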